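# Take the empty roll shaft out of the label printer

## Robot

A 6-joint arm with a two-finger parallel gripper is mounted at the origin on the work surface. World frame = base frame: x ahead of the robot, y to its left, z up, the work surface at z = 0. Lengths are in m, angles in rad, forces in N, time in s.
With the tool pointing down it reaches from about 0.375 to 0.9 m from the base axis. Payload 3.1 kg.
Tool frame: the origin (TCP) lies between the finger pads; the fingertips stand 14 mm ahead of it and the grasp point (between the pads) lies 5 mm behind it (robot.finger_overhang is the distance from the TCP to the fingertips, in m); z points along the fingers, y is the line along which they close (so a half turn about z gives the same grasp; the last joint's range is limited). The gripper opens to 87 mm and grips with 3 to 60 N. Pads are 19 mm wide; open, the fingers measure 117 mm over their backs; the gripper's body (75 mm by 190 mm) begins 51 mm behind the grasp point.
Start: joints at [-1.349, 0.527, 1.433, -0, 1.181, -0.178], TCP at [0.243, -0.576, 0.237] pointing down, gripper open.
Joint ranges: [-3.08, 3.08], [-0.75, 2.2], [0.22, 2.44], [-1.43, 4.57], [0, 2.65], [-2.85, 2.85]. Speed limits (rad/s): [2.79, 2.79, 3.14, 3.14, 3.14, 3.14].

## Interface

Orientations are given as a unit quaternion [x, y, z, w].
In Python, from rig import monitor, cams, workorder, robot gives the robot as it stands.
- The arm moves only by the tool send_rows, never from a script. Its argument "moves" is one flat list of numbers, 7 for each row, row after row: the opening, from 0 (shut) to 1 (fully open), then the shift along the world's x, y, z in cm, then the turn, a rotation vector about the world's x, y, z in rad. A call has 1 to 5 rows; each row is the pose to reach, as a shift and turn from the pose commanded when the call began; what a row does not reach only later rows make up. A row lasts 1/12 s, in which the tool goes at most 41.7 mm and 7.16 degrees, less where a joint would pass 70% of its speed; a pose out of reach is approached as far as the arm can. A call with a gripper value outside its range is refused whole. The fingers move at their own pace and stop on an object; "grip_force" is the grip in N (left out, the last holds). Time passes only in rows, so rows that repeat a pose let the fingers close. It gives the time, the measured TCP pose, the force, the opening and the grip force at its end, in the units of the state.
- monitor.get_obs(): the state, without advancing time (a new reading comes with each control period).
- cams.camera(name): name is "side" or "top"; returns a dict with "pixels" (480x640x3 uint8, blue, green, red), "range_z" (480x640 float32, m along the optical axis (not along the pixel's ray), 0 where there is no reading), "fovy" (degrees; the focal length in pixels is half the picture's height over the tangent of half this angle, whatever the lens; pixels are square), "cx", "cy" (the principal point, pixels), "rvec" (rotation vector, rad) and "tvec" (3), from world to camera coordinates, as OpenCV has them. Camera axes: x right, y down, z forward; pixel columns grow to the right and rows downward; lengths in m; the calibration is good to about 2 mm. A picture is of the moment at which its call begins.
- workorder.hand_in(): hands the job in; it is judged then, once.
The state is a dict: "time": time; "q": joint angles; "joint_velocities": joint speeds; "joint_torque": joint torques, N m; "position": TCP position; "tool_rot": TCP orientation; "ft_force": force on the tool from outside, world axes, zero at the start; "moment": the same for the moment, N m; "grip_width": finger opening in m; "grip_force": force on a finger pad.
Only numpy, scipy, OpenCV 4.12 (cv2) and the standard library are available. Lean on these libraries where they do the work, as an engineer would, in place of code of your own. Each camera call takes 0.05 s, during which the arm holds its last target. There are 200 camera calls.

## Task

The file-room label printer has run out of labels. Press its yellow pause key and then its red cancel key, one at a time, each fully home and then let up again, and leave the green feed key alone; then take out the roll shaft with its empty core without forcing it: slide it endways into one side pocket until its other end is free, tip that free end up and draw the shaft out slantwise through the opening. Finish while still holding the shaft in the gripper, all of it well clear (some 5 cm) above the printer's top deck and still, with the other things on the desk left where they were.

Things in the scene. Friction and masses are not known exactly. Their poses are not given: they have to be found in the camera images.
- printer: Light-grey desktop label printer, 300 mm deep (x), 390 mm wide (y), flat top deck 140 mm above the table; it stands fast. Origin: centre of its underside on the table; x points from its front to its back (away from the robot at yaw 0), y to its left, z up. Keys on the front deck, an open dark well behind them, the cover folded back behind the well.
- well (a point): Middle of the well's opening, level with the top deck (printer x 15, y 0, z 140 mm). The opening is 250 mm long along printer y (shorter than the shaft) and 160 mm across (x). The well's floor is 90 mm below this point. Axes as the printer's.
- pocket_left (a point): Mouth of the shaft pocket in the well's left (+y) wall, at the bottom of its shallow V saddle (printer x 15, y 125, z 82 mm). The pocket is a slot 26 mm wide (x), running 55 mm into the wall to a closed end and reaching 50 mm up to the underside of the 8 mm thick top deck, which covers it: the shaft cannot be lifted straight up.
- pocket_right (a point): The same for the pocket in the right (-y) wall (printer x 15, y -125, z 82 mm); it runs 55 mm towards -y.
- cover_hinge (a point): Hinge line of the smoked cover (printer x 112, y 0, z 148 mm). The cover, 380 mm wide, is fixed folded back, rising backwards at 29 degrees from here for 180 mm.
- shaft: Loose roll shaft with empty core, one rigid piece, 0.18 to 0.36 kg. Aluminium shaft 14 mm in diameter, 290 mm long; in its middle a brown cardboard core 32 mm in diameter, 134 mm long (grip here), with a blue collar 40 mm in diameter, 6 mm thick at each end of it. Origin: on the axis at mid length, the centre of mass; y runs along the axis.
- shaft_left (a point): Centre of the shaft's end face at its +y end, 145 mm from the middle, 8 to 32 mm inside the left pocket at the start; the axis then lies level along printer y, 89.5 mm above the table.
- shaft_right (a point): The same at its -y end (right pocket). With the shaft's middle slid 27 mm off the well's middle to either side, one end is 8 mm short of its pocket's closed end and the other is free of its pocket by 7 mm; a tilt of 25 degrees then fits under the deck at the pocket.
- key_pause_top (a point): Centre of the top of the yellow pause key, a 28 mm square key, 9 mm proud of the deck (149 mm above the table), at printer x -110, y -18 mm. Neighbouring keys are 56 mm apart centre to centre.
- key_feed_top (a point): Centre of the top of the green feed key, same size, at printer x -110, y -74 mm, between the other two. Not to be pressed.
- key_cancel_top (a point): Centre of the top of the red cancel key, same size, at printer x -110, y -130 mm.
- key_pause (a joint): Travel of the yellow key: 0 up, 0.005 m fully home (down); springs back; about 1.2 N to start, 4 N fully home.
- key_feed (a joint): Travel of the green key, as the yellow one.
- key_cancel (a joint): Travel of the red key, as the yellow one.
- new_roll: Bystander: full white label roll standing on end, 110 mm in diameter, 134 mm high; origin at the centre of its underside.
- pen_cup: Bystander: dark round cup of pens, 76 mm in diameter, 170 mm high with the pens; origin at the centre of its underside.
- mug: Bystander: blue mug, 82 mm in diameter, 95 mm high; origin at the centre of its underside.
- date_stamp: Bystander: hand stamp with a wooden knob, 45 x 62 mm, 100 mm high; origin at the centre of its underside.
- stapler: Bystander: red and black stapler, 150 x 36 x 50 mm; origin at the centre of its underside.
- tape_dispenser: Bystander: black tape dispenser, 150 x 55 x 85 mm; origin at the centre of its underside.

How it is judged:
By the outcome, as a careful person would: the job done as asked, in the order asked, and still so for the second after the job is handed in, while the arm keeps its last pose, push and grip.
It also fails if it takes over 46 s, if anything falls off the work surface, if the arm or the gripper's body presses on something with over 40 N, if the wrist force passes 120 N, or if a joint passes its speed limit or range.

## Working session

There is one attempt and no reset: what is moved stays moved. The work goes in short steps, Python scripts to look and compute and a tool call to move; the robot and the scene stay as the last step left them, time stands still between calls to the robot, and variables do not carry over. Pictures are saved under pics/ and viewed, at most 10 in all, crops included, and the job is handed in when it is done.

Besides the shell and the picture viewer there is one more tool, called after "Call:" in YAML: its name, and indented under it one key for each argument. send_rows: Moves the arm, as the interface text tells. Its arguments: {"type":"object","properties":{"moves":{"type":"array","items":{"type":"number"}},"grip_force":{"type":"number"}},"required":["moves"]}

```bash
mkdir -p pics; cat > h.py <<'E'
import numpy as np, cv2
from rig import monitor, cams, workorder, robot
def cam(n):
    c=cams.camera(n); c['f']=240/np.tan(np.radians(c['fovy'])/2)
    c['R']=cv2.Rodrigues(np.array(c['rvec'],float))[0]; c['t']=np.array(c['tvec'],float).ravel(); return c
def onplane(c,u,v,z):
    d=c['R'].T@np.array([(u-c['cx'])/c['f'],(v-c['cy'])/c['f'],1]); o=-c['R'].T@c['t']
    return o+d*(z-o[2])/d[2]
def pts(c):
    v,u=np.mgrid[0:480,0:640]; Z=c['range_z']
    P=np.stack([(u-c['cx'])/c['f']*Z,(v-c['cy'])/c['f']*Z,Z],-1)
    return (P-c['t'])@c['R']
def proj(c,p):
    q=c['R']@np.array(p)+c['t']; return c['f']*q[:2]/q[2]+[c['cx'],c['cy']]
E
python3 - <<'E'
from h import *
for n in ('top','side'):
    c=cam(n); cv2.imwrite(f'pics/{n}0.png',c['pixels']); print(n,c['fovy'],c['cx'],c['cy'],-c['R'].T@c['t'],c['R'][2])
o=monitor.get_obs(); print(o)
E
```

```text
top 46.58436606274414 319.0476680673983 247.2345504822776 [ 0.41267944 -0.03067116  1.51244581] [ 0.07433998  0.00342541 -0.99722707]
side 46.27054896073311 319.162625802545 231.83159751917287 [-0.31426736  1.01713767  0.98286675] [ 0.52509566 -0.64845333 -0.55116497]
{'time': 0.1, 'q': array([-1.34950062e+00,  5.28381385e-01,  1.43380808e+00, -1.47172926e-05,
        1.18138812e+00, -1.78503107e-01]), 'joint_velocities': array([-0.00174549, -0.00081273, -0.00248835,  0.00029826,  0.0011063 ,
        0.00060369]), 'joint_torque': array([-2.29868619e-04, -4.40985274e+01, -1.77151126e+01,  6.35863189e-02,
        5.34453092e-02, -6.21882032e-05]), 'position': array([ 0.24314767, -0.57506015,  0.23565364]), 'tool_rot': array([ 9.80085519e-01,  1.98573387e-01, -2.80368851e-05, -9.92093615e-04]), 'ft_force': array([ 0.52904333,  0.26663876, -0.71704705]), 'moment': array([-0.03027213, -0.00892709,  0.00394785]), 'grip_force': 0.0, 'grip_width': 0.08708211425326144}
```

View pics/top0.png

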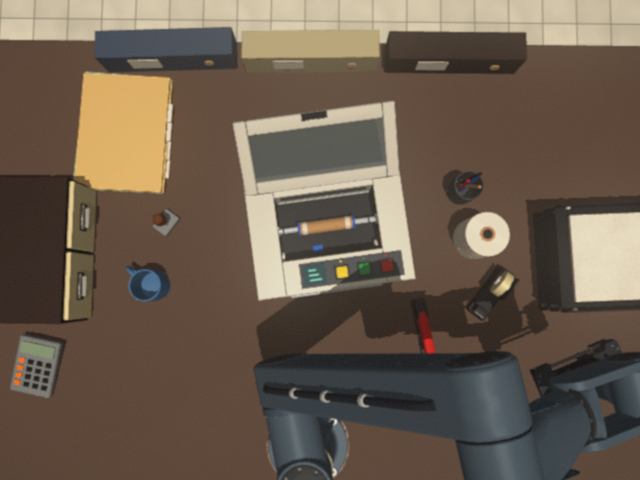

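View pics/side0.png

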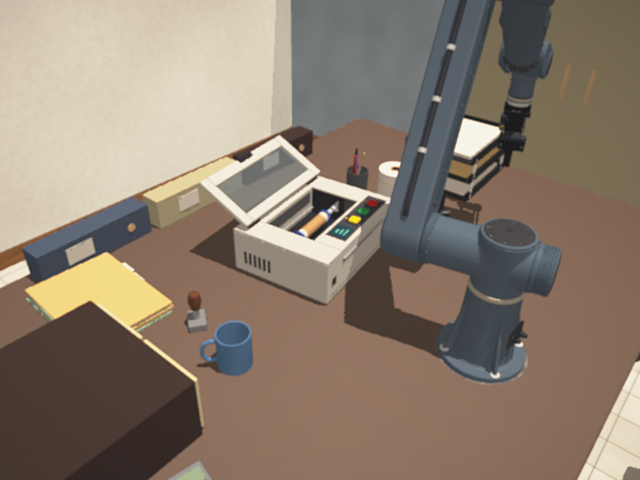

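The top view shows yellow, green and red keys near (342,271), (364,268) and (387,266), and the core near (327,226) with blue collars at each end. The printer is yawed a few degrees. Next I'll measure these.

```bash
python3 - <<'E'
from h import *
c=cam('top'); P=pts(c); hsv=cv2.cvtColor(c['pixels'],cv2.COLOR_BGR2HSV)
roi=np.zeros((480,640),np.uint8)
def blob(name,lo,hi,box,z,amin=15):
    m=cv2.inRange(hsv,np.array(lo),np.array(hi)); k=np.zeros_like(m); x0,y0,x1,y1=box; k[y0:y1,x0:x1]=255; m&=k
    n,l,s,ce=cv2.connectedComponentsWithStats(m)
    out=[]
    for i in range(1,n):
        if s[i,4]>=amin:
            p=onplane(c,*ce[i],z); out.append(p); print(name,s[i],ce[i].round(1),p.round(4),np.median(P[l==i],0).round(4))
    return out
kb=(325,250,405,285)
y=blob('yel',(20,120,120),(35,255,255),kb,.149)
g=blob('grn',(45,80,40),(85,255,255),kb,.149)
r=blob('red',(0,120,60),(8,255,255),kb,.149)
r2=blob('red2',(170,100,50),(180,255,255),kb,.149)
b=blob('blue',(100,120,60),(130,255,255),(280,200,370,240),.0895,5)
w=blob('core',(5,60,60),(20,255,255),(280,200,370,240),.1055,40)
s=blob('shaft',(0,0,110),(180,50,255),(270,205,380,245),.0895,4)
E
```

```text
yel [336 266  13  13 143] [341.6 271.7] [ 0.4551 -0.0819  0.149 ] [ 0.4543 -0.0806  0.1486]
grn [358 263  13  12 128] [364.1 268.4] [ 0.4638 -0.1368  0.149 ] [ 0.4645 -0.1364  0.1489]
red [381 259  13  13 130] [387.  265.3] [ 0.4719 -0.1926  0.149 ] [ 0.4726 -0.1928  0.1492]
blue [353 216   1   5   5] [353. 218.] [ 0.5951 -0.1121  0.0895] [ 0.5925 -0.111   0.1098]
blue [297 224   2   4   5] [297.6 225.4] [0.5743 0.0299 0.0895] [0.5733 0.0282 0.1072]
blue [354 224   2   5   6] [354.2 226. ] [ 0.5744 -0.1153  0.0895] [ 0.5732 -0.1142  0.1009]
blue [298 231   2   4   5] [298.8 232.4] [0.5563 0.0266 0.0895] [0.5555 0.0254 0.1077]
core [306 216  41  19 557] [325.9 225. ] [ 0.5743 -0.0425  0.1055] [ 0.5744 -0.0428  0.1024]
shaft [270 205  28  40 417] [277.2 227.8] [0.5675 0.0822 0.0895] [0.5613 0.0841 0.1393]
shaft [355 205  25  27 185] [370.  217.8] [ 0.5961 -0.1559  0.0895] [ 0.5918 -0.1603  0.0977]
shaft [346 216   2   2   4] [346.5 216.5] [ 0.5988 -0.0954  0.0895] [ 0.6007 -0.0959  0.075 ]
shaft [346 220   3   9  16] [347.3 223.2] [ 0.5813 -0.0976  0.0895] [ 0.5803 -0.0972  0.1052]
shaft [304 222   3  13  19] [304.6 228.7] [0.5661 0.0118 0.0895] [0.5633 0.0105 0.1041]
shaft [374 240   4   5  18] [375.5 242. ] [ 0.5339 -0.1702  0.0895] [ 0.5334 -0.1695  0.0931]
```

Call:
send_rows:
  moves: [0,21.2,49.4,-2,0,0,1.321,0,21.2,49.4,-2,0,0,1.321,0,21.2,49.4,-2,0,0,1.321,0,21.2,49.4,-2,0,0,1.321,0,21.2,49.4,-2,0,0,1.321]
  grip_force: 20

```text
time: 0.57
position: [0.3256, -0.3824, 0.2285]
tool_rot: [0.87, 0.493, 0.0, -0.0]
ft_force: [0.9, -1.1, 0.8]
grip_width: 0.0613
grip_force: 0.0
```

Call:
send_rows:
  moves: [0,13.0,30.2,-2,0,0,0.696,0,13.0,30.2,-2,0,0,0.696,0,13.0,30.2,-2,0,0,0.696,0,13.0,30.2,-2,0,0,0.696,0,13.0,30.2,-2,0,0,0.696]

```text
time: 0.98
position: [0.4079, -0.1914, 0.2161]
tool_rot: [0.677, 0.736, 0.0, 0.0]
ft_force: [1.2, 0.5, 0.2]
grip_width: 0.0282
grip_force: 0.0
```

Call:
send_rows:
  moves: [0,5.0,11.1,-2,0,0,0.071,0,5.0,11.1,-2,0,0,0.071,0,5.0,11.1,-2,0,0,0.071,0,5.0,11.1,-2,0,0,0.071,0,5.0,11.1,-2,0,0,0.071]

```text
time: 1.4
position: [0.4577, -0.0801, 0.1957]
tool_rot: [0.65, 0.76, -0.0, -0.001]
ft_force: [0.9, -0.1, 0.4]
grip_width: 0.0017
grip_force: 0.0
```

```bash
python3 - <<'E'
from h import *
c=cam('side'); 
im=c['pixels'].copy()
for p in [(.4551,-.0819,.149),(.4577,-.0801,.1817),(.4638,-.1368,.149),(.5763,-.0448,.14)]:
    u=proj(c,p); print(u); cv2.circle(im,tuple(int(round(a*1)) for a in u),2,(255,0,255),1)
cv2.imwrite('pics/s1.png',cv2.resize(im[130:310,210:450],None,fx=3.3,fy=3.3))
E
```

```text
[352.93895739 217.7969462 ]
[352.44705013 207.72863002]
[361.99340935 209.18049649]
[311.45863849 210.66228627]
```

View pics/s1.png

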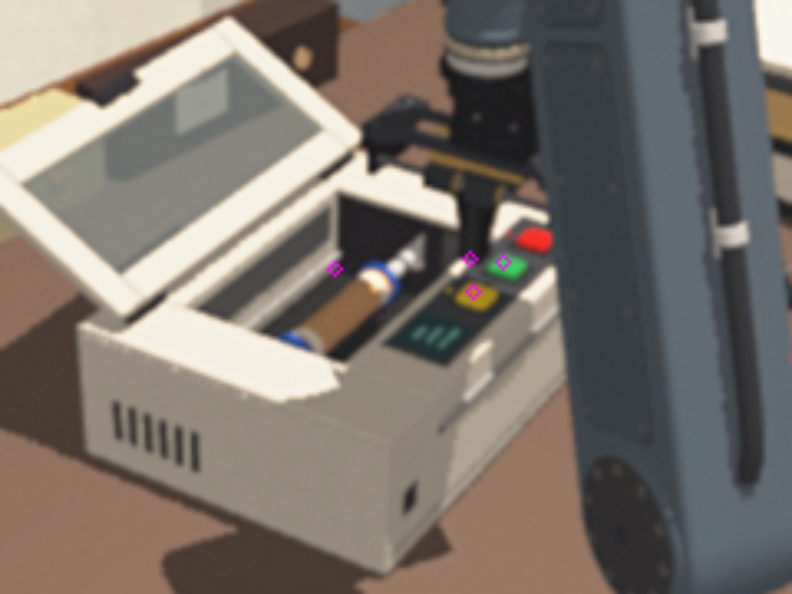

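The marks match the keys in the side view: the yellow key is near crop (475,295), and the fingertip is above it at (470,258). Now to descend.

Call:
send_rows:
  moves: [0,-0.2,-0.15,-1.5,0,0,0,0,-0.2,-0.15,-2.9,0,0,0,0,-0.2,-0.15,-3.2,0,0,0,0,-0.2,-0.15,-3.5,0,0,0,0,-0.2,-0.15,-3.5,0,0,0]

```text
time: 1.87
position: [0.455, -0.0851, 0.1611]
tool_rot: [0.653, 0.757, -0.0, -0.0]
ft_force: [-0.9, -1.1, 1.9]
grip_width: 0.0005
grip_force: 1.1
```

Call:
send_rows:
  moves: [0,0,0.2,-0.2,0,0,0,0,0,0.2,-0.35,0,0,0,0,0,0.2,-0.45,0,0,0,0,0,0.2,-0.45,0,0,0]

```text
time: 2.2
position: [0.4564, -0.0828, 0.1582]
tool_rot: [0.652, 0.758, -0.0, 0.002]
ft_force: [-3.2, -2.7, 10.9]
grip_width: 0.0005
grip_force: 5.5
```

Call:
send_rows:
  moves: [0,0,0,1.5,0,0,0,0,0,0,3.5,0,0,0,0,0.5,-3.7,3.5,0,0,0,0,1.1,-7.4,3.5,0,0,0,0,1.6,-11.0,3.5,0,0,0]

```text
time: 2.62
position: [0.4726, -0.1928, 0.1926]
tool_rot: [0.651, 0.759, 0.0, 0.001]
ft_force: [0.0, 0.1, -0.5]
grip_width: 0.0007
grip_force: 0.0
```

Call:
send_rows:
  moves: [0,0,0,0,0,0,0,0,0,0,0,0,0,0]

```text
time: 2.78
position: [0.4723, -0.1937, 0.1918]
tool_rot: [0.653, 0.757, 0.0, 0.001]
ft_force: [-0.5, -0.4, -0.7]
grip_width: 0.0006
grip_force: 0.0
```

Call:
send_rows:
  moves: [0,0,0,-1.5,0,0,0,0,0,0,-2.9,0,0,0,0,0,0,-3.25,0,0,0,0,0,0,-3.5,0,0,0,0,0,0,-3.5,0,0,0]

```text
time: 3.2
position: [0.4709, -0.1902, 0.1583]
tool_rot: [0.652, 0.759, -0.0, -0.001]
ft_force: [-2.3, 0.4, 10.5]
grip_width: 0.0005
grip_force: 5.3
```

Call:
send_rows:
  moves: [0,0,0,2.0,0,0,0,0,0,0,5.0,0,0,0,0.5,2.5,3.5,6.5,0,0,0,1,4.8,6.8,6.5,0,0,0,1,7.1,10.1,6.5,0,0,0]

```text
time: 3.62
position: [0.543, -0.0899, 0.2237]
tool_rot: [0.653, 0.758, 0.001, 0.001]
ft_force: [1.6, -0.5, 0.6]
grip_width: 0.0134
grip_force: 0.0
```

Call:
send_rows:
  moves: [1,3.4,4.7,0,0,0,0,1,3.4,4.7,0,0,0,0,1,3.4,4.7,0,0,0,0]

```text
time: 3.87
position: [0.5775, -0.0397, 0.222]
tool_rot: [0.65, 0.76, 0.001, 0.0]
ft_force: [-0.4, -0.3, -0.5]
grip_width: 0.032
grip_force: 0.0
```

Call:
send_rows:
  moves: [1,0,-0.2,0,0,0,0,1,0,-0.2,0,0,0,0,1,0,-0.2,0,0,0,0,1,0,-0.2,0,0,0,0,1,0,-0.2,0,0,0,0]

```text
time: 4.28
position: [0.5756, -0.0475, 0.2217]
tool_rot: [0.653, 0.758, -0.0, -0.0]
ft_force: [0.7, -0.0, 0.0]
grip_width: 0.0657
grip_force: 0.0
```

```bash
python3 - <<'E'
from h import *
c=cam('side'); o=monitor.get_obs(); print(o['position'],o['q'],o['grip_width'])
im=c['pixels'].copy(); yw=np.array([-.150,.9887,0]); m=np.array([.576,-.0425,.0895])
for p in [m,m+.145*yw,m-.145*yw,m+.07*yw,m-.07*yw]:
    u=proj(c,p); cv2.circle(im,tuple(int(round(a)) for a in u),1,(255,0,255),-1)
cv2.imwrite('pics/s2.png',cv2.resize(im[120:300,220:420],None,fx=3.3,fy=3.3))
hsv=cv2.cvtColor(c['pixels'],cv2.COLOR_BGR2HSV); mk=cv2.inRange(hsv,(100,120,60),(130,255,255)); mk[:190]=0; mk[245:]=0; mk[:,:285]=0; mk[:,350:]=0
n,l,s,ce=cv2.connectedComponentsWithStats(mk)
for i in range(1,n):
    if s[i,4]>4: print(s[i],ce[i],np.median(pts(c)[l==i],0))
print(proj(c,m+.07*yw),proj(c,m-.07*yw))
E
```

```text
[ 0.57574125 -0.04744615  0.22172397] [-2.75536472e-01  4.81509029e-01  1.56953055e+00 -7.13015422e-05
  1.09075509e+00 -4.23866852e-01] 0.06985088182925134
[320 209  12  13  29] [326.44827586 213.27586207] [ 0.58096487 -0.11390787  0.09579823]
[295 231   9   5  20] [298.65 233.  ] [0.56088193 0.02889643 0.10606952]
[297.76406337 236.91466305] [323.02751899 215.20069899]
```

View pics/s2.png

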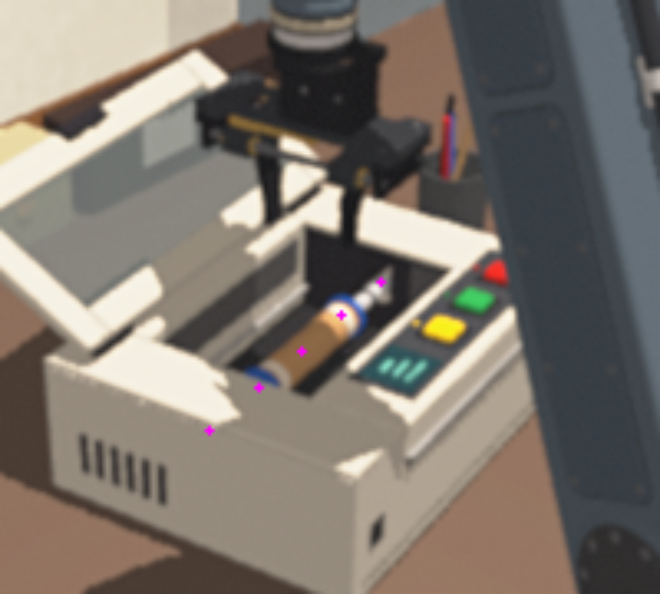

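The side view shows the open fingers straddling the core, with the collars near crop (348,313) and (262,378). My axis marks are within about 2 px, which is good enough. Descending next.

Call:
send_rows:
  moves: [1,0,0.4,-2.5,0,0,0,1,0,0.4,-5.5,0,0,0,1,0,0.4,-8.5,0,0,0,1,0,0.4,-10.8,0,0,0,1,0,0.4,-11.8,0,0,0]

```text
time: 4.75
position: [0.5739, -0.0425, 0.1006]
tool_rot: [0.653, 0.758, -0.001, -0.003]
ft_force: [-0.4, 0.2, 0.4]
grip_width: 0.0867
grip_force: 0.0
```

Call:
send_rows:
  moves: [1,0,0,-0.4,0,0,0,1,0,0,-0.8,0,0,0,1,0,0,-0.8,0,0,0]

```text
time: 5.0
position: [0.5767, -0.0429, 0.0961]
tool_rot: [0.652, 0.758, 0.0, 0.001]
ft_force: [-1.1, 0.7, -0.3]
grip_width: 0.0871
grip_force: 0.0
```

Call:
send_rows:
  moves: [0.3,0,0,-0.15,0,0,0,0.2,0,0,-0.15,0,0,0,0.2,0,0,-0.15,0,0,0,0.2,0,0,-0.15,0,0,0,0.2,0,0,-0.15,0,0,0]
  grip_force: 35

```text
time: 5.42
position: [0.5764, -0.0425, 0.0947]
tool_rot: [0.652, 0.758, 0.0, 0.0]
ft_force: [0.3, 0.1, -0.1]
grip_width: 0.0614
grip_force: 0.0
```

Call:
send_rows:
  moves: [0.1,0,0,0,0,0,0,0.1,0,0,0,0,0,0,0,0,0,0,0,0,0,0,0,0,0,0,0,0,0,0,0,0,0,0,0]

```text
time: 5.83
position: [0.5752, -0.0425, 0.094]
tool_rot: [0.652, 0.758, -0.001, -0.001]
ft_force: [-1.7, -0.8, 1.0]
grip_width: 0.0313
grip_force: 35.0
```

Call:
send_rows:
  moves: [0,0,0,0.4,0,0,0,0,-0.1,0.6,0.4,0,0,0,0,-0.2,1.3,0.4,0,0,0,0,-0.3,2.0,0.4,0,0,0,0,-0.37,2.42,0.4,0,0,0]

```text
time: 6.25
position: [0.5719, -0.0169, 0.098]
tool_rot: [0.652, 0.758, -0.0, -0.001]
ft_force: [-0.4, 0.5, -1.9]
grip_width: 0.031
grip_force: 35.0
```

```bash
python3 - <<'E'
from h import *
c=cam('side'); o=monitor.get_obs(); print(o['position'],o['ft_force'],o['grip_width'],o['grip_force'],o['time'])
im=c['pixels'].copy()
cv2.imwrite('pics/s3.png',cv2.resize(im[120:300,220:420],None,fx=3.3,fy=3.3))
t=cam('top'); im=t['pixels']
cv2.imwrite('pics/t3.png',cv2.resize(im[170:300,230:430],None,fx=3.5,fy=3.5))
E
```

```text
[ 0.57166307 -0.01632383  0.09795221] [-0.28729976  0.64821674 -1.57965534] 0.03117583753516635 34.9986469745636 6.3
```

View pics/t3.png

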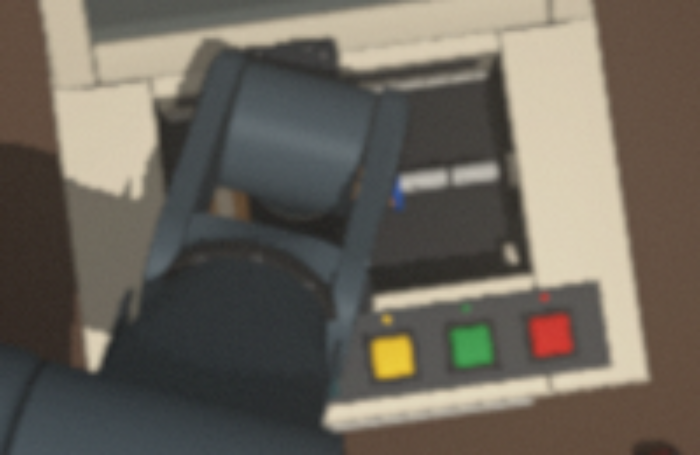

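View pics/s3.png

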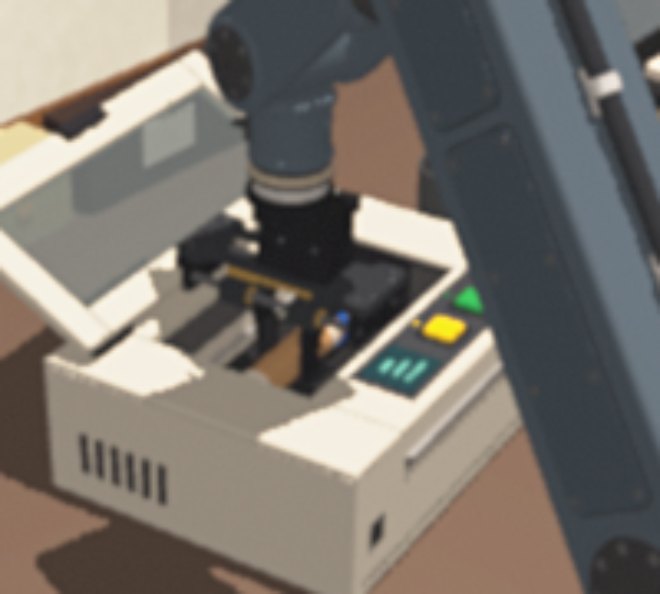

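The right shaft end now shows at crop (498,173), just inside the well's right wall. I'll check it numerically.

```bash
python3 - <<'E'
from h import *
t=cam('top'); hsv=cv2.cvtColor(t['pixels'],cv2.COLOR_BGR2HSV)
O=np.array([.5615,-.0471]);ex=np.array([.989,.150]);ey=np.array([-.150,.989])
g=t['pixels'].max(2)
for v in (218,219,220,221): print(v,g[v,340:385].tolist())
P=pts(t)
for u in range(364,386): p=P[219,u]; q=onplane(t,u,219,.0935)[:2]-O; print(u,((p[:2]-O)@ey*1000).round(1),(p[2]*1000).round(),'plane y',(q@ey*1000).round(1),'x',(q@ex*1000).round(1))
E
```

```text
218 [79, 82, 78, 63, 58, 61, 67, 68, 73, 84, 90, 96, 103, 109, 113, 121, 129, 115, 102, 122, 152, 158, 158, 163, 173, 177, 177, 183, 183, 184, 188, 185, 148, 84, 63, 91, 111, 127, 170, 208, 219, 219, 220, 219, 219]
219 [80, 80, 75, 65, 80, 101, 111, 115, 121, 132, 142, 146, 151, 156, 162, 167, 169, 148, 117, 136, 171, 180, 175, 176, 188, 193, 192, 193, 189, 185, 187, 180, 143, 82, 60, 89, 108, 121, 164, 203, 218, 219, 218, 219, 219]
220 [79, 81, 80, 86, 117, 145, 156, 161, 166, 174, 177, 179, 181, 185, 186, 189, 187, 160, 120, 134, 168, 177, 179, 179, 184, 185, 183, 179, 176, 171, 161, 153, 121, 73, 59, 86, 106, 118, 155, 200, 220, 220, 219, 219, 219]
221 [78, 78, 81, 114, 150, 167, 183, 187, 187, 192, 194, 193, 192, 192, 191, 189, 184, 159, 120, 123, 144, 151, 154, 158, 156, 151, 151, 145, 139, 131, 116, 103, 83, 60, 58, 83, 102, 112, 148, 198, 218, 220, 219, 219, 219]
364 -95.6 104.0 plane y -96.6 x 16.5
365 -98.3 102.0 plane y -99.1 x 16.2
366 -100.9 101.0 plane y -101.7 x 15.8
367 -103.1 104.0 plane y -104.2 x 15.5
368 -105.6 105.0 plane y -106.7 x 15.1
369 -109.1 95.0 plane y -109.3 x 14.7
370 -111.3 98.0 plane y -111.8 x 14.4
371 -113.7 99.0 plane y -114.3 x 14.0
372 -116.7 95.0 plane y -116.9 x 13.7
373 -123.9 53.0 plane y -119.4 x 13.3
374 -126.4 54.0 plane y -122.0 x 13.0
375 -127.0 72.0 plane y -124.5 x 12.6
376 -128.4 82.0 plane y -127.0 x 12.3
377 -130.0 90.0 plane y -129.6 x 11.9
378 -126.6 140.0 plane y -132.1 x 11.5
379 -128.8 141.0 plane y -134.6 x 11.2
380 -130.8 145.0 plane y -137.2 x 10.8
381 -134.4 135.0 plane y -139.7 x 10.5
382 -136.2 141.0 plane y -142.2 x 10.1
383 -138.5 142.0 plane y -144.8 x 9.8
384 -141.9 135.0 plane y -147.3 x 9.4
385 -143.1 144.0 plane y -149.9 x 9.1
```

The end is at printer y of about -118, so it is free by 7 mm as intended. Next I tip the right end up, pivoting about the left end.

Call:
send_rows:
  moves: [0,0,0.03,0.63,-0.043,-0.0065,0,0,-0.01,0.09,1.26,-0.086,-0.013,0,0,-0.025,0.18,1.89,-0.129,-0.0196,0,0,-0.04,0.27,2.51,-0.173,-0.026,0,0,-0.04,0.27,2.51,-0.173,-0.026,0]

```text
time: 6.82
position: [0.5723, -0.0143, 0.1241]
tool_rot: [0.649, 0.756, -0.057, 0.067]
ft_force: [-0.7, 0.3, -1.7]
grip_width: 0.0308
grip_force: 35.0
```

Call:
send_rows:
  moves: [0,-0.02,0.14,0.75,-0.052,-0.0078,0,0,-0.05,0.32,1.47,-0.1035,-0.0157,0,0,-0.08,0.53,2.18,-0.155,-0.0235,0,0,-0.12,0.8,2.89,-0.207,-0.0314,0,0,-0.17,1.11,3.58,-0.2585,-0.0394,0]

```text
time: 7.23
position: [0.5704, -0.0048, 0.1591]
tool_rot: [0.637, 0.74, -0.141, 0.165]
ft_force: [0.2, 0.7, -1.5]
grip_width: 0.0309
grip_force: 35.0
```

Call:
send_rows:
  moves: [0,0,0,0,0,0,0]

```text
time: 7.32
position: [0.5704, -0.0029, 0.159]
tool_rot: [0.636, 0.741, -0.141, 0.164]
ft_force: [-0.4, -0.7, -1.8]
grip_width: 0.0311
grip_force: 35.0
```

Call:
send_rows:
  moves: [0,0.2,-1.34,0.64,0,0,0,0,0.41,-2.69,1.27,0,0,0,0,0.61,-4.03,1.91,0,0,0,0,0.82,-5.38,2.54,0,0,0,0,1.02,-6.72,3.17,0,0,0]

```text
time: 7.73
position: [0.5804, -0.0729, 0.1903]
tool_rot: [0.637, 0.74, -0.141, 0.163]
ft_force: [0.5, -0.1, -1.2]
grip_width: 0.0312
grip_force: 35.0
```

```bash
python3 - <<'E'
from h import *
c=cam('side'); o=monitor.get_obs(); print(o['position'],o['ft_force'],o['grip_width'],o['time'])
cv2.imwrite('pics/s4.png',cv2.resize(c['pixels'][100:300,200:440],None,fx=3,fy=3))
E
```

```text
[ 0.58163181 -0.07550078  0.19194303] [ 1.38780626 -1.27032605  0.21386817] 0.0309655269858466 7.7833
```

View pics/s4.png

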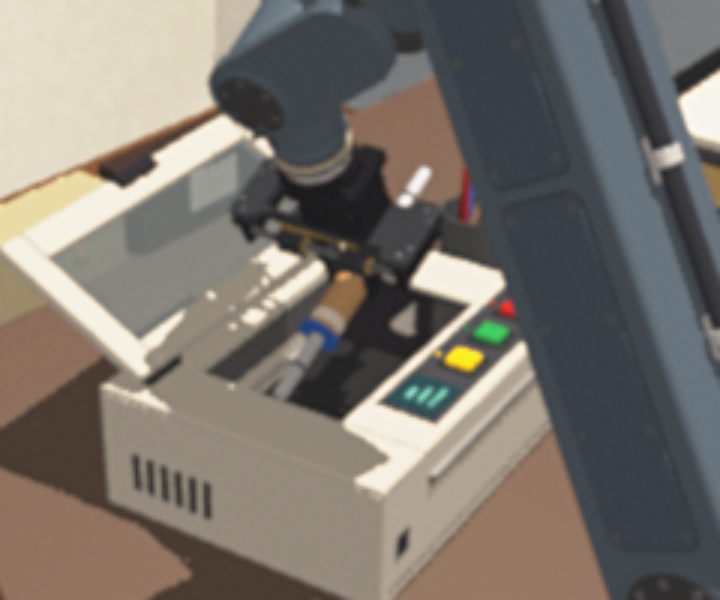

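The tilted shaft is coming out. Its free end shows at crop (415,185), above the deck, and the left end is near (275,385), just leaving the pocket. I'll draw it a bit further, then lift.

Call:
send_rows:
  moves: [0,0.2,-1.34,0.64,0,0,0,0,0.35,-2.3,1.1,0,0,0,0,0.35,-2.3,3.5,0,0,0,0,0.35,-2.3,6.5,0,0,0,0,0.35,-2.3,9.5,0,0,0]

```text
time: 8.2
position: [0.5832, -0.0952, 0.2852]
tool_rot: [0.637, 0.74, -0.141, 0.162]
ft_force: [0.8, 0.5, -2.4]
grip_width: 0.0309
grip_force: 35.0
```

Call:
send_rows:
  moves: [0,0,0,2.0,0,0,0,0,0,0,3.5,0,0,0,0,0,0,4.0,0,0,0,0,0,0,4.0,0,0,0,0,0,0,4.0,0,0,0]

```text
time: 8.62
position: [0.5834, -0.0947, 0.3246]
tool_rot: [0.637, 0.74, -0.141, 0.163]
ft_force: [0.2, -0.3, -2.3]
grip_width: 0.0315
grip_force: 35.0
```

Call:
send_rows:
  moves: [0,0,0,0,0,0,0,0,0,0,0,0,0,0,0,0,0,0,0,0,0,0,0,0,0,0,0,0,0,0,0,0,0,0,0]

```text
time: 9.03
position: [0.5839, -0.0946, 0.3251]
tool_rot: [0.637, 0.74, -0.141, 0.164]
ft_force: [-0.2, -0.8, -1.7]
grip_width: 0.031
grip_force: 35.0
```

```bash
python3 - <<'E'
from h import *
c=cam('side'); o=monitor.get_obs(); print(o['position'],o['tool_rot'],o['ft_force'],o['grip_width'],o['grip_force'],o['time'],abs(o['joint_velocities']).max())
cv2.imwrite('pics/s5.png',c['pixels'][30:330,180:580])
t=cam('top'); cv2.imwrite('pics/t5.png',t['pixels'])
P=pts(c); hsv=cv2.cvtColor(c['pixels'],cv2.COLOR_BGR2HSV); mk=cv2.inRange(hsv,(100,120,60),(130,255,255))>0
s=mk&(P[...,0]>.4)&(P[...,2]>.15)&(abs(P[...,1])<.3); print('blue pts',s.sum(),np.median(P[s],0))
E
```

```text
[ 0.58402941 -0.09463545  0.32534233] [ 0.63658504  0.74023428 -0.14125347  0.16389069] [ 0.06512092 -0.8628908  -2.08349958] 0.030875471245485328 34.99895453453064 9.0833 0.0037380314362444418
blue pts 44 [ 0.56502214 -0.02937766  0.29812767]
```

View pics/s5.png

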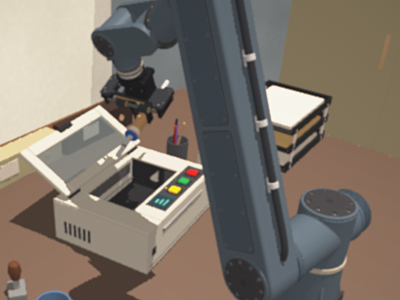

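View pics/t5.png

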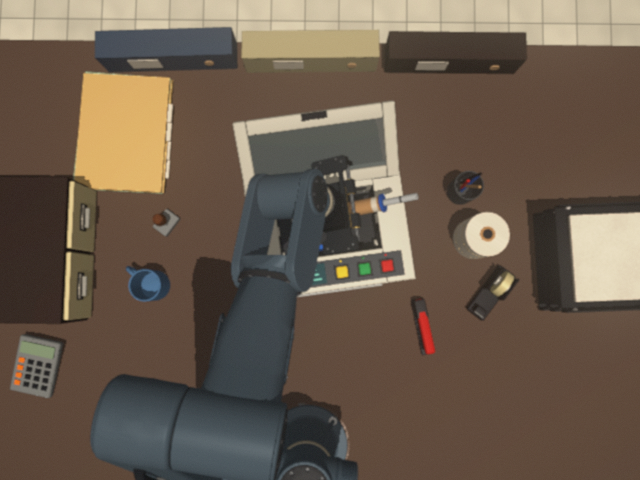

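The pictures show the shaft held tilted above the printer. Its lowest end is at z of about 0.25 m, which is 11 cm over the deck. The bystanders are where they were, and the arm is still.

```bash
python3 -c "
from rig import workorder
print(workorder.hand_in())"
```

```text
the job is handed in; nothing more can be done
None
```

I pressed the yellow key and then the red key fully home and let each up, left green alone, drew the shaft out without forcing it, and handed the job in at about 9 s, with the shaft held still about 11 cm above the deck and nothing else on the desk moved.

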